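# Kit the seat bolts and hold the ball tray over the seat bracket

### The job

Lay the long aluminium seat bolt in the long yellow-fenced row of the blue service tray and the short one in the short row, either way round and in either order, then let go of them. Next lift the tray by its black handle, with the loose brass ball staying in its shallow white pocket, carry it over the steel mounting bracket and finish while still holding it there: level, still, centred over the bracket, about 10 cm above its top. Leave the other things on the shelf where they are.

Things in the scene. Friction and masses are not known exactly. Their poses are not given: they have to be found in the camera images.
- tray: Blue service tray, loose, 0.28 to 0.46 kg: a plate 170 x 170 mm, 5 mm thick, no outer rim. Origin at the centre of its underside, z up, x along both rows and the handle, y from the short row towards the long row. All that stands on it is listed below
- handle (a point): Centre of the tray's black grip bar: 70 mm along tray x, 12 mm thick along tray y, 26 mm tall, its centre 52 mm above the tray's underside and its top at 65 mm, above the tray's centre; open underneath between two posts
- long_row (a point): Centre of the long row, at the height of a laid bolt's axis (14.5 mm above the tray's underside, 9.5 mm above its floor), 54 mm from the handle towards tray +y. Fenced 117 x 26 mm inside, along tray x; yellow fences 8 mm high, 4 mm thick: end stops, and sides only for 14 mm next to each end stop, so the middle is open for fingers; black floor
- short_row (a point): Centre of the short row, 54 mm from the handle towards tray -y, same height and kind as the long row but 87 x 26 mm inside, its long way also along tray x (59 mm of each side open)
- pocket (a point): Centre of the ball resting mid-pocket: 60 mm from the tray's centre along tray +x, 16 mm above its underside. The pocket is a flat spot inside a white ring of 36 mm inner diameter and only 2.5 mm high, so the 22 mm ball rolls about in it and leaves it when the tray tips some 35 degrees or is jerked
- ball_center (a point): Centre of the loose brass ball, 22 mm diameter, 44 g, starting in the pocket
- long_bolt: Starts on the thin dark green mat. Long seat bolt, loose, aluminium, 105 mm long over all, 50 g. Two hexes 19 mm across flats (a 9 mm thick head and a 10 mm thick nut run on 3 mm short of the far end) on a round 12 mm shank, so it lies level with its axis 9.5 mm above what it rests on. x runs along its length (head at -x)
- long_bolt_mid (a point): Middle of the long bolt's length, on its axis; the bare shank reaches about 42 mm to either side of it (43.5 to the head, 39.5 to the nut)
- short_bolt: Short seat bolt, loose, aluminium, 75 mm long over all, 38 g, otherwise like the long one. x runs along its length (head at -x)
- short_bolt_mid (a point): Middle of the short bolt's length, on its axis; the bare shank reaches 28.5 mm to the head and 24.5 mm to the nut
- bracket: Dark steel seat mounting bracket fixed to the shelf, a hat section 120 mm along its x, 90 mm along its y, 30 mm high. Origin at the centre of its underside, z up
- bracket_top (a point): Centre of the bracket's top face, a yellow dot, 30 mm above the shelf
- coin_bucket: Bystander: red plastic coin bucket, 140 mm diameter at the rim, 120 mm high; origin under its centre
- strobe: Bystander: white strobe housing, 90 x 130 x 87 mm high; origin under its centre
- screwdriver: Bystander: screwdriver lying on the shelf
- wrench: Bystander: wrench lying on the shelf
- cleaner: Bystander: upright white lens cleaner bottle with a blue cap, 56 mm diameter, 150 mm high
Not all that is in view belongs to the job. What is shaped like the short_bolt but orange or purple is not meant. There is more than one size of the tray; the job needs the largest.

How it is judged:
On the way, in this order (a step that is already met when the one before it is completed fails the run):
1. both bolts lie released in their matching rows while the tray stands on the shelf with the ball in its pocket (x of long_bolt_mid in the frame of long_row between -0.01 and 0.01 m and y of long_bolt_mid in the frame of long_row between -0.006 and 0.006 m and z of long_bolt_mid in the frame of long_row between -0.004 and 0.004 m and angle between the x axis of each of long_bolt, short_bolt and the x axis of tray, either way round below 0.12 rad and x of short_bolt_mid in the frame of short_row between -0.01 and 0.01 m and y of short_bolt_mid in the frame of short_row between -0.006 and 0.006 m and z of short_bolt_mid in the frame of short_row between -0.004 and 0.004 m and distance between ball_center and pocket below 0.012 m and height (world z) of tray below 0.005 m and contact force between the fingers and long_bolt below 0.1 N and contact force between the fingers and short_bolt below 0.1 N), for 0.2 s.
2. the tray is lifted clear of the shelf by the gripper with bolts and ball aboard (x of long_bolt_mid in the frame of long_row between -0.01 and 0.01 m and y of long_bolt_mid in the frame of long_row between -0.006 and 0.006 m and z of long_bolt_mid in the frame of long_row between -0.004 and 0.004 m and angle between the x axis of each of long_bolt, short_bolt and the x axis of tray, either way round below 0.12 rad and x of short_bolt_mid in the frame of short_row between -0.01 and 0.01 m and y of short_bolt_mid in the frame of short_row between -0.006 and 0.006 m and z of short_bolt_mid in the frame of short_row between -0.004 and 0.004 m and distance between ball_center and pocket below 0.012 m and height (world z) of tray above 0.03 m and contact force between the fingers and tray above 1 N), for 0.2 s.
At the end, for the whole second after the job is handed in: Gripper holds the tray still, tilt under 0.12 rad, centre within 40 mm of the bracket's, underside 60 to 140 mm above its top and not touching it; each bolt in its own row (10 mm along, 6 across, 4 in height, 0.12 rad); ball within 12 mm of the pocket point (x of long_bolt_mid in the frame of long_row between -0.01 and 0.01 m and y of long_bolt_mid in the frame of long_row between -0.006 and 0.006 m and z of long_bolt_mid in the frame of long_row between -0.004 and 0.004 m and angle between the x axis of each of long_bolt, short_bolt and the x axis of tray, either way round below 0.12 rad and x of short_bolt_mid in the frame of short_row between -0.01 and 0.01 m and y of short_bolt_mid in the frame of short_row between -0.006 and 0.006 m and z of short_bolt_mid in the frame of short_row between -0.004 and 0.004 m and distance between ball_center and pocket below 0.012 m and contact force between the fingers and tray above 1 N and contact force between tray and bracket below 0.1 N and angle between tray's own z axis and vertical below 0.12 rad and horizontal distance between tray and bracket_top below 0.04 m and height (world z) of tray between 0.09 and 0.17 m and linear speed of tray below 0.02 m/s and angular speed of tray below 0.15 rad/s); the arm keeps its last pose, push and grip.
It fails at once if the ball leaves its pocket (over 20 mm from the pocket point) (distance between ball_center and pocket above 0.02 m).
It fails at once if a bystander is moved over 30 mm (distance of any of coin_bucket, strobe, screwdriver, wrench, cleaner from where it was at the start of the episode above 0.03 m).
It also fails if it takes over 72 s, if anything falls off the work surface, if the arm or the gripper's body presses on something with over 40 N, if the wrist force passes 120 N, or if a joint passes its speed limit or range.

### The arm

A 6-joint arm with a two-finger parallel gripper is mounted at the origin on the work surface. World frame = base frame: x ahead of the robot, y to its left, z up, the work surface at z = 0. Lengths are in m, angles in rad, forces in N, time in s.
With the tool pointing down it reaches from about 0.275 to 0.725 m from the base axis. Payload 5.6 kg.
Tool frame: the origin (TCP) lies between the finger pads; the fingertips stand 19 mm ahead of it and the grasp point (between the pads) is the TCP; z points along the fingers, y is the line along which they close (so a half turn about z gives the same grasp; the last joint's range is limited). The gripper opens to 85 mm and grips with 20 to 120 N. Pads are 22 mm wide; open, the fingers measure 114 mm over their backs; the gripper's body (76 mm by 85 mm) begins 54 mm behind the grasp point. The pads swing forward as they close: fully open they stand 13 mm farther back than shut.
Start: joints at [1.51, 0.255, 0.108, 0, -1.424, -0.285], TCP at [0.186, 0.517, 0.25] pointing down, gripper open.
Joint ranges: [-2.95, 2.95], [-1.21, 1.97], [-1.09, 1.5], [-2.87, 1.71], [-2.94, -0.07], [-3.05, 3.05]. Speed limits (rad/s): [2.57, 2.57, 3.14, 3.14, 3.14, 3.14].

### API

Orientations are given as a unit quaternion [x, y, z, w].
In Python, from rig import get_state, capture, job_done, recognise, silhouettes, place_of gives the robot as it stands.
- The arm moves only by the tool drive_tool, never from a script. Its arguments are lists of equal length, an entry for each row: "linear": the shift along the world's x, y, z scaled (see below), a list of three; "turn": the turn, a rotation vector about the world's x, y, z scaled (see below), a list of three; "hand": the gripper command: -1 is fully open, 1 is shut, values between are in proportion. In form: {"linear": [[tx, ty, tz], ...], "turn": [[rx, ry, rz], ...], "hand": [hand, ...]}. A call has 1 to 8 rows; each row is the pose to reach, as a shift and turn from the pose commanded when the call began; what a row does not reach only later rows make up. The controller multiplies each number of a shift by 0.1 m and each number of a turn by 2 rad. A row lasts 1/12 s, in which the tool goes at most 41.7 mm and 7.16 degrees, less where a joint would pass 70% of its speed; a pose out of reach is approached as far as the arm can. A call with a number of a shift or a turn outside -1 to 1 is refused whole. A call with a gripper value outside its range is refused whole. The fingers move at their own pace and stop on an object; "force" is the grip in N (left out, the last holds). Time passes only in rows, so rows that repeat a pose let the fingers close. It gives the time, the measured TCP pose, the force, the opening and the grip force at its end, in the units of the state.
- get_state(): the state, without advancing time (a new reading comes with each control period).
- capture(name): name is "side" or "top" or "wrist"; returns a dict with "pixels" (384x512x3 uint8, red, green, blue), "camera_matrix" (3x3 intrinsics, pixels), "R" (3x3) and "t" (3): a world point X has camera coordinates R X + t. Camera axes: x right, y down, z forward; pixel columns grow to the right and rows downward; lengths in m; the calibration is good to about 2 mm. A picture is of the moment at which its call begins. There is no depth.
- job_done(): hands the job in; it is judged then, once.
Trained networks look in the newest picture that a camera, given by its name, has taken for a name from the list of things; names that differ only in an ending like _2 or _b are one class to them, and where a whole thing is asked for, a point or a joint stands for the part that bears it (a point fixed in the world has none). Each returns a list of dicts, best first, with "p" (0 to 1); they miss things now and then, are a little off and sometimes report something else, mostly with a low value. They report only what shows in the picture. A call takes as long as a camera call. They do not tell look-alikes from the thing itself.
- recognise(camera, target): "extent" ([left, top, width, height] in pixels, round what is visible of it).
- silhouettes(camera, target): "region" (384x512 bool, what is visible of it) and "extent" ([left, top, width, height] in pixels, round what is visible of it).
- place_of(camera, target): "location" ([row, column] in pixels: a listed point, or the origin of a listed thing).
The state is a dict: "clock": time; "q": joint angles; "qd": joint speeds; "tau": joint torques, N m; "tool_pos": TCP position; "eef_rot": TCP orientation; "force": force on the tool from outside, world axes, zero at the start; "wrist_torque": the same for the moment, N m; "width": opening from 0.0 (shut) to 1.0 (fully open); "finger_force": force on a finger pad.
Only numpy, scipy, OpenCV 4.12 (cv2) and the standard library are available. Lean on these libraries where they do the work, as an engineer would, in place of code of your own. Each camera call takes 0.05 s, during which the arm holds its last target. There are 200 camera calls.

## Working session

There is one attempt and no reset: what is moved stays moved. The work goes in short steps, Python scripts to look and compute and a tool call to move; the robot and the scene stay as the last step left them, time stands still between calls to the robot, and variables do not carry over. Pictures are saved under pics/ and viewed, at most 10 in all, crops included, and the job is handed in when it is done.

Besides the shell and the picture viewer there is one more tool, called by a JSON object that holds its "method" and its "body". drive_tool: Moves the arm, as the interface text tells. Its arguments: {"type":"object","properties":{"linear":{"type":"array"},"turn":{"type":"array"},"hand":{"type":"array"},"force":{"type":"number"}},"required":["linear","turn","hand"]}

```bash
ls; mkdir -p pics
cat > h.py <<'E'
import numpy as np, cv2
from rig import *
def pix2w(c,uv,z):
    "pixel (col,row) to world at height z"
    d=c["R"].T@np.linalg.inv(c["camera_matrix"])@np.array([uv[0],uv[1],1.]); o=-c["R"].T@c["t"]
    return o+d*(z-o[2])/d[2]
def w2pix(c,X):
    p=c["camera_matrix"]@(c["R"]@np.array(X)+c["t"]); return p[:2]/p[2]
def save(c,n): cv2.imwrite(f"pics/{n}.png",np.ascontiguousarray(c["pixels"][:,:,::-1]))
E
python3 - <<'E'
from h import *
c=capture("top"); s=capture("side")
im=np.vstack([c["pixels"]]); 
cv2.imwrite("pics/top.png",cv2.resize(c["pixels"],(800,600),interpolation=cv2.INTER_CUBIC)[:,:,::-1]); 
for cam,cc in(("top",c),("side",s)):
  print(cam, -cc["R"].T@cc["t"])
  for n,z in(("tray",0),("handle",.052),("long_row",.0145),("short_row",.0145),("pocket",.016),("ball_center",.016),("long_bolt_mid",.01),("short_bolt_mid",.01),("bracket_top",.03)):
    for r in place_of(cam,n)[:4]:
      l=r["location"]; print(n,round(r["p"],2),np.round(l),pix2w(cc,l[::-1],z).round(4))
E
```

```text
pics
top [0.32492469 0.11439749 1.1817198 ]
tray 0.84 [184. 294.] [ 0.56   -0.0345  0.    ]
tray 0.78 [266. 405.] [ 0.2863 -0.2898  0.    ]
tray 0.74 [276. 248.] [0.3305 0.1365 0.    ]
handle 0.95 [184. 297.] [ 0.5491 -0.0344  0.052 ]
handle 0.76 [268. 412.] [ 0.2803 -0.2899  0.052 ]
handle 0.55 [274. 244.] [0.3382 0.1445 0.052 ]
long_row 0.88 [264. 260.] [0.3565 0.1007 0.0145]
long_row 0.81 [258. 404.] [ 0.3083 -0.2888  0.0145]
long_row 0.75 [197. 281.] [0.5287 0.0104 0.0145]
long_row 0.7 [203. 103.] [0.5963 0.5017 0.0145]
short_row 0.85 [281. 414.] [ 0.2444 -0.3     0.0145]
short_row 0.84 [181. 314.] [ 0.5566 -0.0885  0.0145]
short_row 0.73 [286. 236.] [0.311  0.1723 0.0145]
short_row 0.38 [107. 328.] [ 0.7671 -0.1731  0.0145]
pocket 0.8 [290. 260.] [0.2889 0.1119 0.016 ]
pocket 0.78 [261. 420.] [ 0.2928 -0.3281  0.016 ]
pocket 0.64 [170. 282.] [ 0.6051 -0.0066  0.016 ]
ball_center 0.37 [168. 284.] [ 0.6084 -0.0136  0.016 ]
long_bolt_mid 0.75 [242. 175.] [0.4558 0.3192 0.01  ]
short_bolt_mid 0.6 [210. 145.] [0.5578 0.3879 0.01  ]
short_bolt_mid 0.51 [205. 187.] [0.5513 0.2731 0.01 
[... 735 characters left out ...]
0.0145]
pocket 0.75 [325. 141.] [ 0.2944 -0.3379  0.016 ]
pocket 0.59 [220. 272.] [ 0.601  -0.0185  0.016 ]
pocket 0.59 [197. 169.] [0.2956 0.1053 0.016 ]
ball_center 0.47 [223. 271.] [ 0.5975 -0.0289  0.016 ]
long_bolt_mid 0.48 [159. 220.] [0.4454 0.3253 0.01  ]
short_bolt_mid 0.64 [150. 252.] [0.5649 0.386  0.01  ]
short_bolt_mid 0.58 [166. 253.] [0.5605 0.2751 0.01  ]
short_bolt_mid 0.46 [181. 242.] [0.5217 0.1889 0.01  ]
short_bolt_mid 0.15 [163. 218.] [0.4386 0.2972 0.01  ]
bracket_top 0.92 [292. 230.] [ 0.4822 -0.2734  0.03  ]
bracket_top 0.55 [213. 255.] [ 0.5538 -0.0013  0.03  ]
bracket_top 0.36 [303. 229.] [ 0.4795 -0.3019  0.03  ]
bracket_top 0.18 [165. 249.] [0.5481 0.253  0.03  ]
```

View pics/top.png

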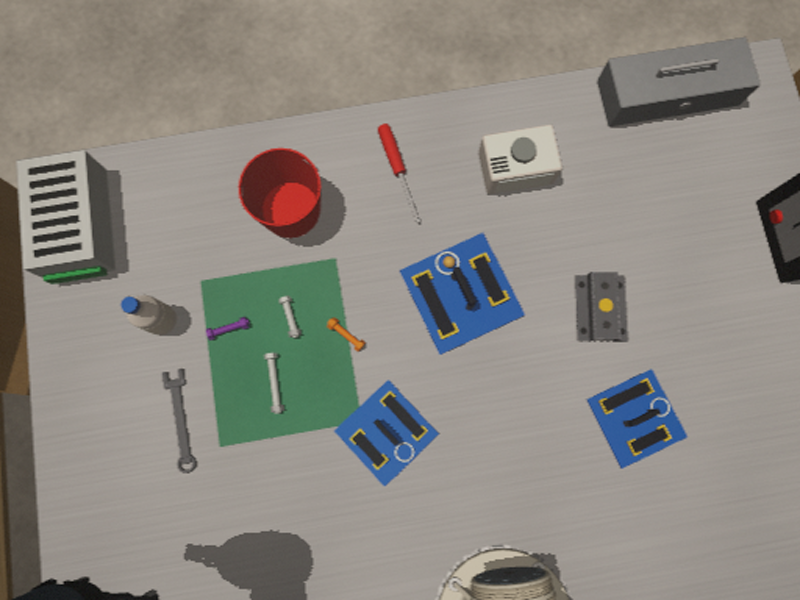

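The top view shows the working tray at about (462,293) in the 800x600 view. It is the largest of three and the only one with the brass ball. The other trays, at (387,433) and (637,419), are smaller. There are three short-bolt candidates: aluminium (289,316), orange (346,334) and purple (228,328). The aluminium one fits the description. The long bolt is at (275,383). I'll confirm this in an enlarged crop and measure accurately.

```bash
cat >> h.py <<'E'
def rect(c,m,z):
    "world min-area rect of mask pixels at height z"
    ys,xs=np.nonzero(m); P=np.array([pix2w(c,(x,y),z)[:2] for x,y in zip(xs,ys)])
    (cx,cy),(w,h),a=cv2.minAreaRect((P*1000).astype(np.float32)); 
    if w<h: w,h,a=h,w,a+90
    return np.round([cx/1000,cy/1000],4),round(w),round(h),round((a+90)%180-90,1)
E
python3 - <<'E'
from h import *
c=capture("top"); s=capture("side")
cv2.imwrite("pics/crop.png",cv2.resize(c["pixels"][140:290,125:345],(792,540),interpolation=cv2.INTER_CUBIC)[:,:,::-1])
for cam,cc in(("top",c),("side",s)):
  for n,z in(("long_bolt",.0095),("short_bolt",.0095),("tray",.005),("bracket",.015)):
    for r in silhouettes(cam,n)[:4]:
      if r["p"]>.3: print(cam,n,round(r["p"],2),np.round(r["extent"]),r["region"].sum(),rect(cc,r["region"],z))
  hsv=cv2.cvtColor(cc["pixels"],cv2.COLOR_RGB2HSV)
  m=cv2.inRange(hsv,(105,120,60),(120,255,255)); k,l,st,_=cv2.connectedComponentsWithStats(m)
  for i in range(1,k):
    if st[i,4]>150:print("blue",st[i],rect(cc,l==i,.005))
  m=cv2.inRange(hsv,(22,130,90),(32,255,255)); k,l,st,_=cv2.connectedComponentsWithStats(m)
  for i in range(1,k):
    if st[i,4]>15:print("yellow",st[i],rect(cc,l==i,.03 if st[i,4]>50 else .013))
E
```

```text
top long_bolt 0.51 [171. 226.  12.  40.] 203 (array([0.4475, 0.318 ]), 106, 20, -0.7)
top short_bolt 0.61 [179. 189.  15.  28.] 156 (array([0.5596, 0.2754]), 79, 22, 7.7)
top short_bolt 0.47 [134. 204.  27.  10.] 58 (array([0.5584, 0.3856]), 73, 15, -83.4)
top tray 0.79 [215. 246.  65.  64.] 2215 (array([0.3311, 0.1384]), 129, 127, 32.9)
top tray 0.74 [256. 150.  81.  74.] 3416 (array([ 0.5519, -0.0361]), 170, 170, -74.7)
top tray 0.61 [375. 239.  65.  61.] 2257 (array([ 0.2823, -0.2941]), 130, 130, 15.9)
top bracket 0.71 [153.  95.  55.  56.] 2350 (array([0.7928, 0.2614]), 172, 151, -8.3)
top bracket 0.65 [368. 174.  32.  45.] 1365 (array([ 0.4833, -0.2748]), 125, 89, -10.6)
blue [ 256  150   79   77 2302] (array([ 0.5518, -0.0354]), 169, 168, 15.2)
blue [ 376  237   63   62 1478] (array([ 0.2823, -0.2933]), 129, 127, 14.4)
blue [ 215  244   66   67 1494] (array([0.3309, 0.1391]), 128, 128, -56.4)
yellow [301 162  12  10  34] (array([ 0.6027, -0.0769]), 32, 17, -72.8)
yellow [264 173  13  10  34] (array([0.5891, 0.0306]), 32, 17, -73.9)
yellow [313 186  13  10  40] (array([ 0.5286, 
[... 1818 characters left out ...]
7  37  26 752] (array([-0.3936,  1.1057]), 407, 173, -75.3)
yellow [263 208   7   7  17] (array([0.5909, 0.0286]), 32, 11, -65.8)
yellow [228 215   8   8  31] (array([ 0.4834, -0.0009]), 33, 15, -63.2)
yellow [271 232   8   9  36] (array([ 0.602 , -0.0794]), 33, 15, -82.0)
yellow [243 238  10  10  45] (array([ 0.5267, -0.1014]), 35, 18, -62.0)
yellow [151 288  10   6  26] (array([ 0.3093, -0.2463]), 21, 11, 11.8)
yellow [224 289  11  10  86] (array([ 0.4797, -0.2765]), 25, 22, 89.5)
yellow [114 300  11   7  31] (array([ 0.2335, -0.2772]), 22, 12, 13.1)
yellow [154 316  12   8  38] (array([ 0.3308, -0.3252]), 23, 12, 19.7)
yellow [115 321  11   9  40] (array([ 0.2488, -0.3337]), 21, 15, 16.5)
```

View pics/crop.png

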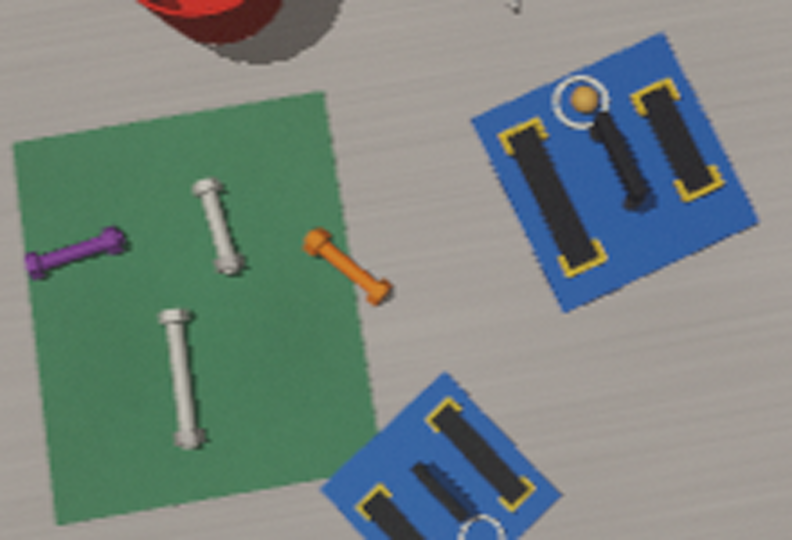

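The crop confirms the aluminium short bolt at crop (218,228), the long one at (182,380), and the tray with the ball at (583,99). The lower tray, at (440,480), is the smaller look-alike. Next I'll check the state and move over the short bolt.

Run:
```python
from h import *
from scipy.spatial.transform import Rotation as R
s=get_state(); print(s["clock"],s["tool_pos"],R.from_quat(s["eef_rot"]).as_matrix().round(3),s["width"],s["force"])
```

```text
1.5 [0.18642638 0.51740838 0.25027102] [[ 0.941 -0.339  0.   ]
 [-0.339 -0.941 -0.   ]
 [ 0.     0.    -1.   ]] 1.0043946663060364 [ 0.02078762 -0.21523591 -0.10567915]
```

{"method": "drive_tool", "body": {"linear": [[0.31,-0.2,0],[0.62,-0.4,0],[0.93,-0.6,0],[0.93,-0.6,0]], "turn": [[0,0,0.03],[0,0,0.06],[0,0,0.06],[0,0,0.06]], "hand": [-1,-1,-1,-1]}}

```text
clock: 1.83
tool_pos: [0.2832, 0.4546, 0.2507]
eef_rot: [0.993, -0.115, 0.001, 0.0]
force: [-0.5, 0.1, 0.6]
width: 1.002
finger_force: 0.0
```

{"method": "drive_tool", "body": {"linear": [[0.31,-0.2,0],[0.62,-0.4,0],[0.93,-0.6,0],[0.93,-0.6,0]], "turn": [[0,0,0.03],[0,0,0.06],[0,0,0.06],[0,0,0.06]], "hand": [-1,-1,-1,-1]}}

```text
clock: 2.17
tool_pos: [0.3763, 0.3943, 0.2503]
eef_rot: [0.998, -0.055, 0.001, 0.001]
force: [0.0, 1.5, 0.1]
width: 1.001
finger_force: 0.0
```

{"method": "drive_tool", "body": {"linear": [[0.31,-0.2,0],[0.62,-0.4,0],[0.93,-0.6,0],[0.93,-0.6,0]], "turn": [[0,0,0.03],[0,0,0.06],[0,0,0.06],[0,0,0.06]], "hand": [-1,-1,-1,-1]}}

```text
clock: 2.5
tool_pos: [0.4693, 0.3341, 0.2497]
eef_rot: [1.0, 0.005, 0.0, 0.001]
force: [-0.8, 0.3, -0.1]
width: 0.998
finger_force: 0.0
```

{"method": "drive_tool", "body": {"linear": [[0.31,-0.2,-0.33],[0.62,-0.4,-0.66],[0.93,-0.62,-1],[0.93,-0.62,-1],[0.93,-0.62,-1]], "turn": [[0,0,0.03],[0,0,0.054],[0,0,0.054],[0,0,0.054],[0,0,0.054]], "hand": [-1,-1,-1,-1,-1]}}

```text
clock: 2.92
tool_pos: [0.5585, 0.2719, 0.1447]
eef_rot: [0.998, 0.059, -0.004, 0.002]
force: [-0.4, 0.3, -1.4]
width: 0.997
finger_force: 0.0
```

```bash
cat >> h.py <<'E'
from scipy.spatial.transform import Rotation as Rot
def white(c,z,lo=60):
    hsv=cv2.cvtColor(c["pixels"],cv2.COLOR_RGB2HSV); m=cv2.inRange(hsv,(0,0,120),(179,60,255))
    k,l,st,_=cv2.connectedComponentsWithStats(m)
    for i in range(1,k):
        if st[i,4]>lo: print("white",st[i],rect(c,l==i,z))
def tcp():
    s=get_state(); M=Rot.from_quat(s["eef_rot"]).as_matrix(); print(round(s["clock"],2),s["tool_pos"].round(4) if hasattr(s["tool_pos"],"round") else s["tool_pos"],"yaw",np.degrees(np.arctan2(M[1,0],M[0,0])).round(2),"z",M[:,2].round(3),"F",np.round(s["force"],1),round(s["width"],3),s["finger_force"]); return s
E
python3 - <<'E'
from h import *
tcp()
c=capture("wrist"); save(c,"w1"); white(c,.0105)
print(-c["R"].T@c["t"])
for n in("short_bolt","long_bolt"):
  for r in silhouettes("wrist",n)[:3]: print(n,r["p"],r["extent"],rect(c,r["region"],.0105))
tcp()
E
```

```text
2.92 [0.5585 0.2719 0.1447] yaw 6.75 z [-0.007 -0.005 -1.   ] F [-0.4  0.3 -1.4] 0.997 0.0
white [    0     0   512   330 63866] (array([0.5539, 0.2575]), 465, 279, -83.8)
white [235 137  28  53 872] (array([0.5737, 0.2802]), 43, 21, 5.5)
white [239 219  21  10 111] (array([0.5214, 0.2739]), 17, 8, -86.7)
white [180 240  25  58 735] (array([0.4706, 0.3198]), 58, 21, 2.4)
white [ 331  296   38   50 1181] (array([0.4301, 0.1709]), 52, 30, 31.5)
white [157 359  41  21 507] (array([0.3529, 0.3286]), 40, 26, -89.7)
[0.64012413 0.28224224 0.26850681]
short_bolt 0.88 [235.6, 137.7, 27.6, 91.1] (array([0.5577, 0.277 ]), 79, 22, 8.0)
short_bolt 0.81 [56.0, 152.1, 102.0, 31.5] (array([0.558 , 0.3909]), 83, 22, -81.3)
short_bolt 0.73 [319.5, 210.2, 45.9, 45.5] (array([0.5226, 0.1937]), 52, 22, 43.3)
long_bolt 0.78 [176.2, 238.0, 33.6, 102.1] (array([0.4462, 0.3218]), 118, 23, -1.5)
3.07 [0.5586 0.2756 0.1507] yaw 6.98 z [ 0.001  0.    -1.   ] F [-0.2  0.5  0.8] 1.001 0.0
```

View pics/w1.png

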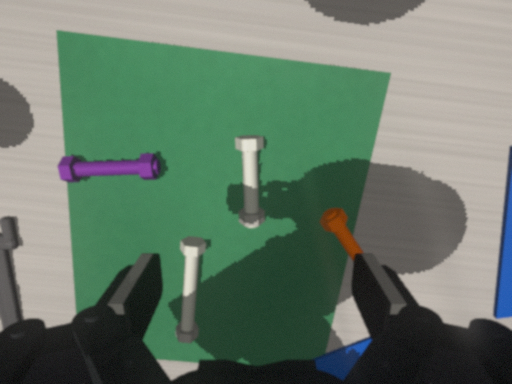

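The wrist view shows the aluminium short bolt at (250,182) straight ahead, the purple one at (108,167), the orange one at (340,230) and the long bolt at (190,288). Positions agree to within 2 mm, so I'll descend and grip.

{"method": "drive_tool", "body": {"linear": [[0,0,-0.35],[0,0,-0.7],[0,0,-0.95],[0,0,-0.95]], "turn": [[0,0,0.006],[0,0,0.006],[0,0,0.006],[0,0,0.006]], "hand": [-0.3,-0.3,-0.3,-0.3]}}

```text
clock: 3.4
tool_pos: [0.555, 0.2749, 0.0511]
eef_rot: [0.998, 0.067, -0.004, 0.002]
force: [-1.1, 0.5, -0.8]
width: 0.652
finger_force: 0.0
```

{"method": "drive_tool", "body": {"linear": [[0,0,-0.2],[0,0,-0.335],[0,0,-0.335],[0,0,-0.335]], "turn": [[0,0,0],[0,0,0],[0,0,0],[0,0,0]], "hand": [-0.3,-0.3,-0.3,-0.3]}}

```text
clock: 3.73
tool_pos: [0.559, 0.2765, 0.0239]
eef_rot: [0.998, 0.068, 0.001, -0.0]
force: [0.9, -0.2, 0.2]
width: 0.65
finger_force: 0.0
```

{"method": "drive_tool", "body": {"linear": [[0,0,0],[0,0,0],[0,0,0],[0,0,0],[0,0,0],[0,0,0],[0,0,0]], "turn": [[0,0,0],[0,0,0],[0,0,0],[0,0,0],[0,0,0],[0,0,0],[0,0,0]], "hand": [1,1,1,1,1,1,1], "force": 40}}

```text
clock: 4.32
tool_pos: [0.559, 0.2759, 0.0231]
eef_rot: [0.998, 0.067, 0.001, -0.0]
force: [-1.2, -0.1, 6.4]
width: 0.115
finger_force: 39.2
```

{"method": "drive_tool", "body": {"linear": [[0,0,0.2],[0,0,0.5],[0,0,0.85],[0,0,1],[0,0,1],[0,0,1]], "turn": [[0,0,0],[0,0,0],[0,0,0],[0,0,0],[0,0,0],[0,0,0]], "hand": [1,1,1,1,1,1]}}

```text
clock: 4.82
tool_pos: [0.5587, 0.2757, 0.1227]
eef_rot: [0.998, 0.067, 0.001, -0.001]
force: [-0.3, 0.1, -1.3]
width: 0.119
finger_force: 39.2
```

Run:
```python
from h import *
s=tcp(); z=s["tool_pos"][2]-.012
c=capture("wrist"); save(c,"w2"); white(c,z)
for r in silhouettes("wrist","short_bolt")[:3]: print(r["p"],r["extent"],rect(c,r["region"],z))
for n in ("side","top"):
  c2=capture(n)
  for r in silhouettes(n,"short_bolt")[:4]: print(n,round(r["p"],2),np.round(r["extent"]),rect(c2,r["region"],z))
```

```text
4.82 [0.5587 0.2757 0.1227] yaw 7.68 z [ 0.001  0.002 -1.   ] F [-0.3  0.1 -1.3] 0.119 39.16828215122223
white [    0     0   512   384 68408] (array([0.5794, 0.2722]), 264, 181, -83.7)
white [ 231  187   49   62 1717] (array([0.58  , 0.2807]), 29, 21, 2.5)
white [178 254  25  46 621] (array([0.5458, 0.3083]), 24, 11, -6.8)
white [242 320  18  18 179] (array([0.5198, 0.275 ]), 12, 7, 37.3)
white [364 342  19  16 115] (array([0.5159, 0.2099]), 13, 3, 56.2)
0.97 [230.1, 183.2, 51.9, 159.2] (array([0.5571, 0.2754]), 83, 22, 8.9)
0.88 [46.7, 160.0, 112.7, 30.8] (array([0.5921, 0.3468]), 47, 12, -81.7)
0.8 [330.4, 223.7, 64.6, 79.1] (array([0.5643, 0.2266]), 50, 13, 40.2)
side 0.68 [230. 175.  16.  16.] (array([0.509, 0.038]), 74, 24, 43.1)
side 0.49 [242. 139.  21.   8.] (array([0.5553, 0.265 ]), 78, 40, 9.8)
top 0.69 [209. 206.  23.  20.] (array([0.4949, 0.1773]), 68, 18, 39.2)
top 0.6 [181. 200.   8.  11.] (array([0.5334, 0.2685]), 26, 15, -7.8)
top 0.57 [132. 203.  30.  16.] (array([0.5385, 0.3632]), 69, 19, -82.6)
top 0.36 [174. 226.   7.  39.] (array([0.4356, 0.3004]), 94, 16, -2.3)
```

View pics/w2.png

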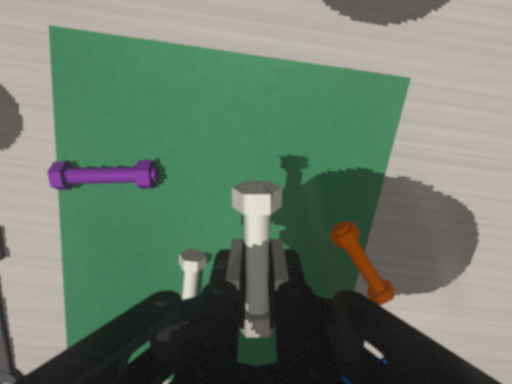

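```bash
cat > fit.py <<'E'
from h import *
from scipy.optimize import least_squares
import sys
L,name,sgn=float(sys.argv[1]),sys.argv[2],float(sys.argv[3])  # sgn: head direction along tool x
s=tcp(); M=Rot.from_quat(s["eef_rot"]).as_matrix(); p=s["tool_pos"]
c=capture("wrist"); r=silhouettes("wrist",name)[0]; reg=r["region"]; print(r["p"],r["extent"])
ys,xs=np.nonzero(reg)
def hexa(x,a=9.5): return [(x,a/np.cos(np.pi/6)*np.cos(t),a/np.cos(np.pi/6)*np.sin(t)) for t in np.arange(6)*np.pi/3]
pts=np.array(hexa(-L/2)+hexa(-L/2+9)+hexa(L/2-13)+hexa(L/2-3)+hexa(L/2,6))/1000
R0=M@np.diag([-sgn,-sgn,1.]) # bolt x = -sgn*tool x
def proj(v):
    d,e,h,pit,yaw=v
    return np.array([w2pix(c,p+M@np.array([d,e,h])+R0@Rot.from_euler("zy",[yaw,pit]).apply(q)) for q in pts])
def mask(v):
    P=proj(v); m=np.zeros((384,512),np.uint8)
    for i in((0,12),(12,30)): cv2.fillConvexPoly(m,cv2.convexHull(P[i[0]:i[1]].astype(np.float32)).round().astype(np.int32),1)
    return m
hull=lambda A:np.array([[(A@np.array([np.cos(t),np.sin(t)])).max()] for t in np.arange(0,2*np.pi,np.pi/12)])[:,0]
H=hull(np.c_[xs,ys].astype(float))
f=lambda v:np.r_[hull(proj(v))-H, v[3]*30,(v[1])*500,v[4]*20]
o=least_squares(f,[0,0,.011,0,0],x_scale=[.001,.001,.001,.01,.01],loss="soft_l1"); print("d,e,h mm",(o.x[:3]*1000).round(1),"pitch,yaw deg",np.degrees(o.x[3:]).round(1),"cost",o.cost)
print(np.abs(o.fun).round(1))
E
python3 fit.py 75 short_bolt 1
```

```text
5.12 [0.558  0.2751 0.1206] yaw 7.68 z [-0.002 -0.001 -1.   ] F [-0.1 -0.3 -0.9] 0.126 39.144126176834106
0.82 [39.9, 160.6, 114.5, 25.7]
d,e,h mm [ 22.5 -96.4  85. ] pitch,yaw deg [-75.1 -20. ] cost 109.13149506821823
[ 0.9  0.3  0.4  0.   0.   0.   4.3  3.9  2.6  0.7  1.6  0.7  1.   1.7
  0.1  1.4  2.3  3.   1.7  0.8  0.1  0.7  0.6  0.2 39.3 48.2  7. ]
```

```bash
sed -i 's/r=silhouettes("wrist",name)\[0\]/r=min(silhouettes("wrist",name),key=lambda r:abs(r["extent"][0]+r["extent"][2]\/2-256)+abs(r["extent"][1]+r["extent"][3]-340))/' fit.py; python3 fit.py 75 short_bolt 1
```

```text
5.22 [0.5582 0.2753 0.1211] yaw 7.69 z [-0.001 -0.001 -1.   ] F [ 0.1  1.1 -0.2] 0.115 39.14361834526062
0.81 [232.0, 182.7, 48.1, 155.4]
d,e,h mm [-1.7 -0.6 15. ] pitch,yaw deg [0.2 0.2] cost 7.722561575423155
[0.  3.2 0.5 0.2 0.  0.2 0.6 0.5 0.3 0.1 1.  3.9 0.6 0.5 0.3 0.2 0.4 0.6
 0.2 0.5 0.3 0.4 0.6 0.9 0.1 0.3 0.1]
```

Held straight (pitch and yaw offsets under 1°, mid offset about -1.7 mm along tool x). I'll carry it to above the short row.

{"method": "drive_tool", "body": {"linear": [[0.01,-0.3,0.15],[0.02,-0.6,0.3],[0.02,-0.91,0.38]], "turn": [[0,0,0.01],[0,0,0.02],[0,0,0.02]], "hand": [1,1,1]}}

```text
clock: 5.57
tool_pos: [0.561, 0.184, 0.1612]
eef_rot: [0.996, 0.088, 0.001, -0.0]
force: [0.9, -0.2, 0.4]
width: 0.121
finger_force: 39.2
```

{"method": "drive_tool", "body": {"linear": [[0.01,-0.3,0],[0.02,-0.6,0],[0.02,-0.91,0]], "turn": [[0,0,0.01],[0,0,0.02],[0,0,0.02]], "hand": [1,1,1]}}

```text
clock: 5.82
tool_pos: [0.5624, 0.0922, 0.1601]
eef_rot: [0.994, 0.108, 0.0, -0.0]
force: [0.7, 0.3, -0.1]
width: 0.124
finger_force: 39.2
```

{"method": "drive_tool", "body": {"linear": [[0.01,-0.3,0],[0.02,-0.6,0],[0.02,-0.91,0]], "turn": [[0,0,0.01],[0,0,0.02],[0,0,0.02]], "hand": [1,1,1]}}

```text
clock: 6.07
tool_pos: [0.5643, 0.0011, 0.1599]
eef_rot: [0.992, 0.127, 0.0, -0.0]
force: [0.8, 0.5, -1.0]
width: 0.118
finger_force: 39.2
```

{"method": "drive_tool", "body": {"linear": [[0.01,-0.3,0],[0.02,-0.6,0],[0.02,-0.91,0],[0.02,-0.91,0],[0.02,-0.91,0],[0.02,-0.91,0]], "turn": [[0,0,0.005],[0,0,0.005],[0,0,0.005],[0,0,0.005],[0,0,0.005],[0,0,0.005]], "hand": [1,1,1,1,1,1]}}

```text
clock: 6.57
tool_pos: [0.5664, -0.0885, 0.1597]
eef_rot: [0.991, 0.131, 0.0, -0.0]
force: [-1.0, 0.8, -0.9]
width: 0.115
finger_force: 39.2
```

```bash
cat > rows.py <<'E'
from h import *
s=tcp(); c=capture("wrist"); 
import sys; save(c,sys.argv[1])
hsv=cv2.cvtColor(c["pixels"],cv2.COLOR_RGB2HSV)
m=cv2.inRange(hsv,(22,110,60),(34,255,255)); k,l,st,_=cv2.connectedComponentsWithStats(m)
for i in range(1,k):
    if st[i,4]>40: print("yellow",st[i],rect(c,l==i,.013))
m=cv2.inRange(hsv,(102,110,40),(122,255,255)); k,l,st,_=cv2.connectedComponentsWithStats(m); 
for i in range(1,k):
    if st[i,4]>1500: print("blue",st[i],rect(c,l==i,.005))
E
python3 rows.py w3
```

```text
6.57 [ 0.5664 -0.0885  0.1597] yaw 15.11 z [-0.  0. -1.] F [-1.   0.8 -0.9] 0.115 39.21853065490723
yellow [ 98 105  46  24 520] (array([0.5889, 0.0311]), 35, 18, -75.0)
yellow [234 124  42  22 429] (array([ 0.6029, -0.0765]), 34, 17, -75.0)
yellow [237 212   7  19  71] (array([ 0.5253, -0.0838]), 17, 5, 14.0)
yellow [116 226  40  20 258] (array([0.4861, 0.0037]), 35, 19, -71.3)
yellow [  0 285   8  13  51] (array([0.3953, 0.1182]), 14, 5, 30.3)
yellow [417 312  25  20 408] (array([ 0.4687, -0.2914]), 24, 23, -74.9)
yellow [ 23 347  27  17 144] (array([0.3236, 0.0817]), 29, 14, -52.3)
blue [   80    75   214   188 20921] (array([ 0.5517, -0.0343]), 170, 169, -74.8)
```

View pics/w3.png

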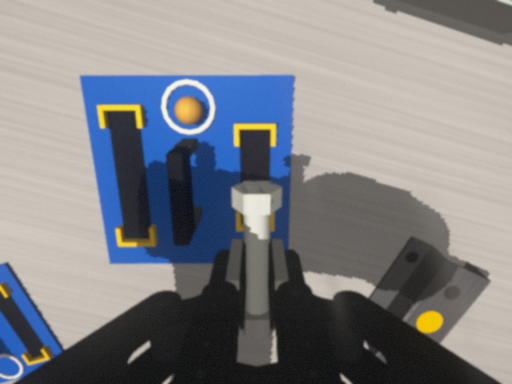

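The tray is clear in view: ball at (188,110), short row fences at (255,135) and (240,220), long row at (120,117) and (136,236). The short row centre comes out at about (0.566,-0.087), so I'll correct by about 1 mm and lower.

{"method": "drive_tool", "body": {"linear": [[0.01,0.01,-0.3],[0.01,0.015,-0.6],[0.01,0.015,-0.9],[0.01,0.015,-1],[0.01,0.015,-1]], "turn": [[0,0,0],[0,0,0],[0,0,0],[0,0,0],[0,0,0]], "hand": [1,1,1,1,1]}}

```text
clock: 7.03
tool_pos: [0.5655, -0.0862, 0.0571]
eef_rot: [0.991, 0.132, -0.003, -0.0]
force: [-0.7, 0.1, -0.9]
width: 0.113
finger_force: 39.2
```

{"method": "drive_tool", "body": {"linear": [[0,0,-0.1],[0,0,-0.2],[0,0,-0.27],[0,0,-0.3],[0,0,-0.3],[0,0,-0.3]], "turn": [[0,0,0],[0,0,0],[0,0,0],[0,0,0],[0,0,0],[0,0,0]], "hand": [1,1,1,1,1,1]}}

```text
clock: 7.53
tool_pos: [0.5676, -0.0871, 0.0301]
eef_rot: [0.991, 0.132, 0.0, 0.0]
force: [0.4, 0.8, 0.4]
width: 0.114
finger_force: 39.2
```

{"method": "drive_tool", "body": {"linear": [[0,0,-0.01],[0,0,-0.02],[0,0,-0.025],[0,0,-0.025]], "turn": [[0,0,0],[0,0,0],[0,0,0],[0,0,0]], "hand": [1,1,1,1]}}

```text
clock: 7.87
tool_pos: [0.5678, -0.0871, 0.0281]
eef_rot: [0.991, 0.132, 0.001, 0.0]
force: [-1.7, 0.3, 3.9]
width: 0.116
finger_force: 39.7
```

Light contact (about 4 N), so I'll release and rise.

{"method": "drive_tool", "body": {"linear": [[0,0,0],[0,0,0],[0,0,0],[0,0,0]], "turn": [[0,0,0],[0,0,0],[0,0,0],[0,0,0]], "hand": [0.25,0.25,0.25,0.25]}}

```text
clock: 8.2
tool_pos: [0.5678, -0.0876, 0.0276]
eef_rot: [0.991, 0.132, 0.0, 0.0]
force: [0.1, -3.5, 3.2]
width: 0.376
finger_force: 0.0
```

{"method": "drive_tool", "body": {"linear": [[0,0,0.1],[0,0,0.4],[0,0,0.8],[0,0,1],[0,0,1]], "turn": [[0,0,0],[0,0,0],[0,0,0],[0,0,0],[0,0,0]], "hand": [0.25,0.25,0.25,0.25,0.25]}}

```text
clock: 8.62
tool_pos: [0.5704, -0.0869, 0.1336]
eef_rot: [0.991, 0.132, 0.005, 0.001]
force: [0.8, -1.0, 1.7]
width: 0.375
finger_force: 0.0
```

{"method": "drive_tool", "body": {"linear": [[0,0.1,0.2],[0,0.2,0.3],[0,0.2,0.3],[0,0.2,0.3]], "turn": [[0,0,0],[0,0,0],[0,0,0],[0,0,0]], "hand": [-0.3,-0.3,-0.3,-0.3]}}

```text
clock: 8.95
tool_pos: [0.5676, -0.0661, 0.1576]
eef_rot: [0.991, 0.132, 0.001, -0.0]
force: [-0.5, 0.4, -0.6]
width: 0.649
finger_force: 0.0
```

```bash
python3 rows.py w4
python3 - <<'E'
from h import *
c=capture("wrist")
for n,z in (("short_bolt",.0145),("long_bolt",.0105)):
  for r in silhouettes("wrist",n)[:3]: print(n,round(r["p"],2),np.round(r["extent"]),rect(c,r["region"],z))
for n,z in (("short_bolt_mid",.0145),("ball_center",.016),("pocket",.016)):
  for r in place_of("wrist",n)[:2]: print(n,round(r["p"],2),pix2w(c,r["location"][::-1],z).round(4))
E
```

```text
8.95 [ 0.5676 -0.0661  0.1576] yaw 15.2 z [ 0.001  0.001 -1.   ] F [-0.5  0.4 -0.6] 0.649 0.0
yellow [123 114  45  24 516] (array([0.5886, 0.0327]), 35, 18, -74.9)
yellow [259 133  41  22 391] (array([ 0.6027, -0.0753]), 33, 17, -74.7)
yellow [259 219  38  20 315] (array([ 0.5293, -0.0953]), 33, 19, -74.9)
yellow [143 234  35  21 202] (array([ 0.4823, -0.0008]), 36, 17, -43.9)
yellow [  0 293  30  16 155] (array([0.39 , 0.128]), 26, 14, -59.5)
blue [  106    85   212   187 22628] (array([ 0.5507, -0.0331]), 170, 170, 15.3)
short_bolt 0.62 [268. 144.  24.  87.] (array([ 0.5663, -0.0854]), 79, 21, 15.6)
long_bolt 0.63 [103.  84. 214. 189.] (array([ 0.5529, -0.0329]), 167, 167, -74.9)
short_bolt_mid 0.72 [ 0.5683 -0.0889  0.0145]
ball_center 0.68 [ 0.6088 -0.0166  0.016 ]
ball_center 0.66 [ 0.6077 -0.0186  0.016 ]
pocket 0.94 [ 0.6075 -0.0168  0.016 ]
pocket 0.62 [ 0.5643 -0.0847  0.016 ]
```

View pics/w4.png

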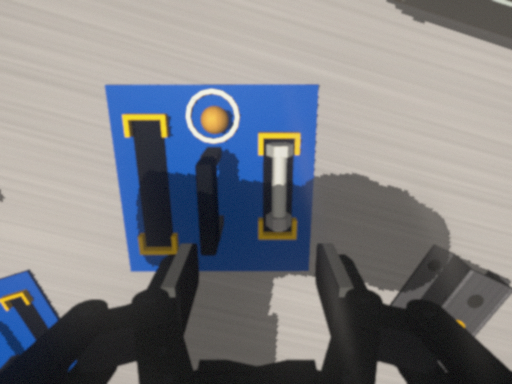

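The short bolt at (279,188) lies centred between its fences at (279,143) and (277,230), and the ball at (214,120) is in the ring. Next is the long bolt.

{"method": "drive_tool", "body": {"linear": [[-0.1,0.32,0],[-0.2,0.65,0],[-0.3,0.97,0]], "turn": [[0,0,-0.02],[0,0,-0.037],[0,0,-0.037]], "hand": [-0.3,-0.3,-0.3]}}

```text
clock: 9.55
tool_pos: [0.5369, 0.0305, 0.1569]
eef_rot: [0.996, 0.093, -0.0, 0.0]
force: [1.7, 0.9, 0.1]
width: 0.651
finger_force: 0.0
```

{"method": "drive_tool", "body": {"linear": [[-0.1,0.32,0],[-0.2,0.65,0],[-0.3,0.97,0]], "turn": [[0,0,-0.02],[0,0,-0.037],[0,0,-0.037]], "hand": [-0.3,-0.3,-0.3]}}

```text
clock: 9.8
tool_pos: [0.5067, 0.1283, 0.1572]
eef_rot: [0.998, 0.057, -0.0, 0.0]
force: [0.3, 1.2, 0.2]
width: 0.65
finger_force: 0.0
```

{"method": "drive_tool", "body": {"linear": [[-0.1,0.32,0],[-0.2,0.65,0],[-0.3,0.97,0]], "turn": [[0,0,-0.02],[0,0,-0.037],[0,0,-0.037]], "hand": [-0.3,-0.3,-0.3]}}

```text
clock: 10.05
tool_pos: [0.4767, 0.2253, 0.1572]
eef_rot: [1.0, 0.02, -0.0, 0.0]
force: [1.2, 0.5, 0.3]
width: 0.651
finger_force: 0.0
```

{"method": "drive_tool", "body": {"linear": [[-0.1,0.32,0],[-0.2,0.65,0],[-0.31,0.97,0],[-0.31,0.97,0],[-0.31,0.97,0],[-0.31,0.97,0]], "turn": [[0,0,-0.02],[0,0,-0.035],[0,0,-0.035],[0,0,-0.035],[0,0,-0.035],[0,0,-0.035]], "hand": [-0.3,-0.3,-0.3,-0.3,-0.3,-0.3]}}

```text
clock: 10.55
tool_pos: [0.4463, 0.3207, 0.157]
eef_rot: [1.0, -0.014, -0.0, 0.0]
force: [0.2, -0.5, -0.1]
width: 0.649
finger_force: 0.0
```

Run:
```python
from h import *
tcp()
c=capture("wrist"); white(c,.0105)
for n in("long_bolt",):
  for r in silhouettes("wrist",n)[:3]: print(n,round(r["p"],2),r["extent"],rect(c,r["region"],.0105))
  for r in place_of("wrist",n+"_mid")[:2]: print(n,round(r["p"],2),pix2w(c,r["location"][::-1],.0105).round(4))
c=capture("top")
for r in silhouettes("top",n)[:3]: print(n,round(r["p"],2),r["extent"],rect(c,r["region"],.0105))
```

```text
10.55 [0.4463 0.3207 0.157 ] yaw -1.57 z [-0.    -0.001 -1.   ] F [ 0.2 -0.5 -0.1] 0.649 0.0
white [    0     0   156   373 34299] (array([0.4049, 0.4795]), 375, 141, -15.4)
white [  420     0    92   259 14694] (array([0.4685, 0.1478]), 229, 73, 12.0)
white [ 242  116   26   65 1000] (array([0.4728, 0.322 ]), 54, 20, -1.6)
white [246 206  20  33 455] (array([0.4067, 0.3232]), 31, 17, -1.7)
white [ 184  267  100  103 5670] (array([0.3021, 0.3529]), 135, 84, -11.1)
white [ 84 289  16   9 103] (array([0.3369, 0.4828]), 15, 9, -85.1)
white [ 481  312   31   59 1089] (array([0.2637, 0.0821]), 76, 30, 12.0)
white [108 362  31  22 487] (array([0.2382, 0.4692]), 33, 29, 88.3)
long_bolt 0.96 [244.5, 115.7, 26.9, 120.9] (array([0.4454, 0.3209]), 109, 22, -0.4)
long_bolt 0.93 [0.4504 0.3224 0.0105]
```

{"method": "drive_tool", "body": {"linear": [[-0.01,0.015,-0.35],[-0.01,0.015,-0.7],[-0.01,0.015,-0.99],[-0.01,0.015,-0.99]], "turn": [[0,0,0],[0,0,0],[0,0,0],[0,0,0]], "hand": [-0.3,-0.3,-0.3,-0.3]}}

```text
clock: 11.13
tool_pos: [0.4425, 0.3189, 0.0526]
eef_rot: [1.0, -0.015, -0.004, 0.004]
force: [0.0, -0.5, -1.1]
width: 0.651
finger_force: 0.0
```

{"method": "drive_tool", "body": {"linear": [[0,0,-0.2],[0,0,-0.345],[0,0,-0.345],[0,0,-0.345]], "turn": [[0,0,0],[0,0,0],[0,0,0],[0,0,0]], "hand": [-0.3,-0.3,-0.3,-0.3]}}

```text
clock: 11.47
tool_pos: [0.446, 0.3225, 0.025]
eef_rot: [1.0, -0.014, 0.0, 0.0]
force: [0.8, -0.3, 0.6]
width: 0.649
finger_force: 0.0
```

{"method": "drive_tool", "body": {"linear": [[0,0,0],[0,0,0],[0,0,0],[0,0,0],[0,0,0],[0,0,0],[0,0,0]], "turn": [[0,0,0],[0,0,0],[0,0,0],[0,0,0],[0,0,0],[0,0,0],[0,0,0]], "hand": [1,1,1,1,1,1,1], "force": 40}}

```text
clock: 12.05
tool_pos: [0.4459, 0.3229, 0.025]
eef_rot: [1.0, -0.014, 0.001, -0.001]
force: [-2.2, -1.0, 6.6]
width: 0.114
finger_force: 39.2
```

{"method": "drive_tool", "body": {"linear": [[0,0,0.2],[0,0,0.5],[0,0,0.85],[0,0,1],[0,0,1],[0,0,1]], "turn": [[0,0,0],[0,0,0],[0,0,0],[0,0,0],[0,0,0],[0,0,0]], "hand": [1,1,1,1,1,1]}}

```text
clock: 12.55
tool_pos: [0.4455, 0.3229, 0.1246]
eef_rot: [1.0, -0.014, 0.0, -0.001]
force: [-0.8, -0.6, -1.7]
width: 0.117
finger_force: 39.3
```

```bash
python3 fit.py 105 long_bolt 1; python3 fit.py 105 long_bolt -1
```

```text
12.55 [0.4455 0.3229 0.1246] yaw -1.6 z [ 0.001  0.002 -1.   ] F [-0.8 -0.6 -1.7] 0.117 39.33037877082825
0.64 [234.1, 143.1, 47.7, 210.7]
d,e,h mm [-0.8 -0.4 19.1] pitch,yaw deg [ 2.6 -0. ] cost 7.634457786683942
[0.  1.4 0.  0.1 0.2 0.1 0.5 0.5 0.4 0.3 0.8 2.1 0.3 0.5 0.7 0.8 0.2 1.6
 2.  1.3 0.1 0.7 0.8 0.9 1.4 0.2 0. ]
12.65 [0.4447 0.3219 0.1226] yaw -1.61 z [-0.002 -0.001 -1.   ] F [-0.8 -0.8 -1.4] 0.115 39.33935880661011
0.81 [229.6, 144.6, 52.5, 210.6]
d,e,h mm [ 2.7 -0.4 16.7] pitch,yaw deg [ 0.5 -0.5] cost 7.2723149015764
[0.1 2.1 0.5 0.2 0.1 0.4 0.7 0.2 0.4 0.4 0.1 0.6 0.  0.2 0.5 1.2 0.4 1.4
 3.1 1.3 0.5 0.8 0.6 0.3 0.3 0.2 0.2]
```

{"method": "drive_tool", "body": {"linear": [[0.08,-0.25,0.12],[0.16,-0.51,0.24],[0.23,-0.76,0.36]], "turn": [[0,0,0.012],[0,0,0.024],[0,0,0.037]], "hand": [1,1,1]}}

```text
clock: 13.0
tool_pos: [0.468, 0.2453, 0.1588]
eef_rot: [1.0, 0.024, -0.001, 0.001]
force: [0.3, -0.5, 0.9]
width: 0.117
finger_force: 39.3
```

{"method": "drive_tool", "body": {"linear": [[0.08,-0.25,0],[0.16,-0.51,0],[0.23,-0.76,0]], "turn": [[0,0,0.012],[0,0,0.024],[0,0,0.037]], "hand": [1,1,1]}}

```text
clock: 13.25
tool_pos: [0.4913, 0.169, 0.159]
eef_rot: [0.998, 0.061, -0.001, 0.0]
force: [0.2, 0.0, -0.8]
width: 0.116
finger_force: 39.3
```

{"method": "drive_tool", "body": {"linear": [[0.08,-0.25,0],[0.16,-0.51,0],[0.23,-0.76,0]], "turn": [[0,0,0.012],[0,0,0.024],[0,0,0.037]], "hand": [1,1,1]}}

```text
clock: 13.5
tool_pos: [0.5142, 0.0929, 0.1587]
eef_rot: [0.995, 0.098, -0.001, 0.0]
force: [0.9, 1.0, -0.1]
width: 0.119
finger_force: 39.3
```

{"method": "drive_tool", "body": {"linear": [[0.08,-0.25,0],[0.16,-0.51,0],[0.235,-0.77,0],[0.235,-0.77,0],[0.235,-0.77,0],[0.235,-0.77,0]], "turn": [[0,0,0.012],[0,0,0.024],[0,0,0.036],[0,0,0.036],[0,0,0.036],[0,0,0.036]], "hand": [1,1,1,1,1,1]}}

```text
clock: 14.0
tool_pos: [0.5375, 0.0174, 0.1589]
eef_rot: [0.991, 0.132, -0.001, 0.0]
force: [-0.1, 0.4, 0.1]
width: 0.118
finger_force: 39.4
```

```bash
python3 rows.py w5
```

```text
14.0 [0.5375 0.0174 0.1589] yaw 15.21 z [-0.002 -0.    -1.   ] F [-0.1  0.4  0.1] 0.118 39.36790466308594
yellow [234 105  43  23 462] (array([0.5882, 0.0329]), 34, 17, -74.9)
yellow [365 124  45  22 380] (array([ 0.602 , -0.0745]), 34, 17, -74.9)
yellow [356 210  41  21 318] (array([ 0.5281, -0.0941]), 36, 18, -80.0)
yellow [ 92 284  28  18 163] (array([0.3902, 0.1285]), 25, 14, -59.2)
yellow [ 23 316  28  16 164] (array([0.3366, 0.19  ]), 27, 15, -65.2)
blue [  217    75   213   188 21512] (array([ 0.5511, -0.0331]), 170, 169, -74.9)
blue [   2  264  138  100 5283] (array([0.3495, 0.1525]), 130, 87, -56.5)
```

View pics/w5.png

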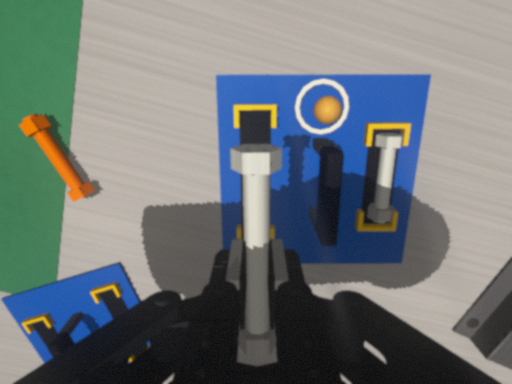

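The held bolt at (256,250) lines up with the long row's fences at (255,115) and (243,232). The short bolt is still in its row at (385,178) and the ball is in its ring at (327,110). Lowering now.

{"method": "drive_tool", "body": {"linear": [[0,0.01,-0.3],[0,0.01,-0.6],[0,0.01,-0.9],[0,0.01,-1],[0,0.01,-1]], "turn": [[0,0,0],[0,0,0],[0,0,0],[0,0,0],[0,0,0]], "hand": [1,1,1,1,1]}}

```text
clock: 14.47
tool_pos: [0.5358, 0.0187, 0.0572]
eef_rot: [0.991, 0.133, -0.003, 0.0]
force: [-0.8, -0.9, 0.7]
width: 0.116
finger_force: 39.4
```

{"method": "drive_tool", "body": {"linear": [[0,0,-0.1],[0,0,-0.2],[0,0,-0.25],[0,0,-0.27],[0,0,-0.27],[0,0,-0.27]], "turn": [[0,0,0],[0,0,0],[0,0,0],[0,0,0],[0,0,0],[0,0,0]], "hand": [1,1,1,1,1,1]}}

```text
clock: 14.97
tool_pos: [0.5383, 0.0185, 0.0332]
eef_rot: [0.991, 0.133, 0.0, 0.0]
force: [0.4, -1.3, -0.3]
width: 0.108
finger_force: 39.3
```

{"method": "drive_tool", "body": {"linear": [[0,0,-0.01],[0,0,-0.02],[0,0,-0.02],[0,0,-0.02]], "turn": [[0,0,0],[0,0,0],[0,0,0],[0,0,0]], "hand": [1,1,1,1]}}

```text
clock: 15.3
tool_pos: [0.5379, 0.0184, 0.0309]
eef_rot: [0.991, 0.133, 0.0, -0.0]
force: [0.5, -0.5, -0.5]
width: 0.118
finger_force: 39.3
```

{"method": "drive_tool", "body": {"linear": [[0,0,-0.01],[0,0,-0.015],[0,0,-0.015],[0,0,-0.015]], "turn": [[0,0,0],[0,0,0],[0,0,0],[0,0,0]], "hand": [1,1,1,1]}}

```text
clock: 15.63
tool_pos: [0.5381, 0.0185, 0.03]
eef_rot: [0.991, 0.133, 0.0, 0.0]
force: [-3.0, -0.3, 4.7]
width: 0.121
finger_force: 40.0
```

{"method": "drive_tool", "body": {"linear": [[0,0,0],[0,0,0],[0,0,0],[0,0,0]], "turn": [[0,0,0],[0,0,0],[0,0,0],[0,0,0]], "hand": [0.25,0.25,0.25,0.25]}}

```text
clock: 15.97
tool_pos: [0.538, 0.019, 0.0294]
eef_rot: [0.991, 0.133, 0.0, -0.0]
force: [-2.3, 5.0, 3.3]
width: 0.374
finger_force: 0.0
```

{"method": "drive_tool", "body": {"linear": [[0,0,0.1],[0,0,0.4],[0,0,0.8],[0,0,1],[0,0,1]], "turn": [[0,0,0],[0,0,0],[0,0,0],[0,0,0],[0,0,0]], "hand": [0.25,0.25,0.25,0.25,0.25]}}

```text
clock: 16.38
tool_pos: [0.5412, 0.0183, 0.1356]
eef_rot: [0.991, 0.133, 0.005, 0.0]
force: [-0.5, -0.5, -0.2]
width: 0.375
finger_force: 0.0
```

{"method": "drive_tool", "body": {"linear": [[0.05,-0.25,0.3],[0.13,-0.51,0.3],[0.13,-0.51,0.3],[0.13,-0.51,0.3],[0.13,-0.51,0.3]], "turn": [[0,0,0],[0,0,0],[0,0,0],[0,0,0],[0,0,0]], "hand": [0,0,0,0,0]}}

```text
clock: 16.8
tool_pos: [0.5505, -0.0329, 0.1591]
eef_rot: [0.991, 0.132, -0.0, 0.0]
force: [-0.1, 0.3, -0.1]
width: 0.504
finger_force: 0.0
```

```bash
python3 rows.py w6
python3 - <<'E'
from h import *
c=capture("wrist")
for n,z in (("short_bolt",.0145),("long_bolt",.0145)):
  for r in silhouettes("wrist",n)[:3]: print(n,round(r["p"],2),np.round(r["extent"]),rect(c,r["region"],z))
for r in place_of("wrist","handle")[:2]: print(round(r["p"],2),r["location"],pix2w(c,r["location"][::-1],.052).round(4))
for n in("top","side"):
  c=capture(n)
  for r in place_of(n,"bracket_top")[:2]: print(n,round(r["p"],2),pix2w(c,r["location"][::-1],.03).round(4))
E
```

```text
16.8 [ 0.5505 -0.0329  0.1591] yaw 15.21 z [-0.001 -0.    -1.   ] F [-0.1  0.3 -0.1] 0.504 0.0
yellow [170 104  45  24 502] (array([0.5886, 0.0311]), 35, 18, -74.9)
yellow [305 123  42  22 389] (array([ 0.6032, -0.0763]), 34, 17, -73.3)
yellow [301 211  11  19  85] (array([ 0.5244, -0.0835]), 19, 8, 35.8)
yellow [326 210  14  20 119] (array([ 0.5324, -0.1072]), 18, 11, 15.2)
yellow [202 225  17  20 113] (array([ 0.4889, -0.0102]), 20, 14, -28.5)
yellow [181 226  16  20 124] (array([0.4837, 0.0129]), 19, 13, 17.5)
yellow [ 38 284  28  17 154] (array([0.3902, 0.1279]), 26, 14, -59.4)
yellow [479 312  26  20 407] (array([ 0.4695, -0.2955]), 25, 23, -74.9)
yellow [ 89 352  11  11  45] (array([0.3217, 0.079 ]), 16, 5, -28.3)
blue [  153    74   213   189 23190] (array([ 0.5513, -0.0347]), 170, 170, -74.6)
blue [   0  263   91   96 4377] (array([0.3565, 0.1381]), 99, 91, -55.4)
short_bolt 0.78 [311. 133.  28.  91.] (array([ 0.5669, -0.0873]), 78, 22, 15.4)
short_bolt 0.74 [  0. 149.  34.  50.] (array([0.4984, 0.1708]), 41, 26, 49.6)
long_bolt 0.83 [180. 114.  34. 124.] (array([0.5383, 0.0172]), 109, 22, 15.8)
0.95 [192.8, 261.0] [ 0.5528 -0.0349  0.052 ]
0.79 [358.0, 16.7] [0.3471 0.1328 0.052 ]
top 0.68 [ 0.4916 -0.2731  0.03  ]
side 0.58 [ 0.4757 -0.2751  0.03  ]
```

View pics/w6.png

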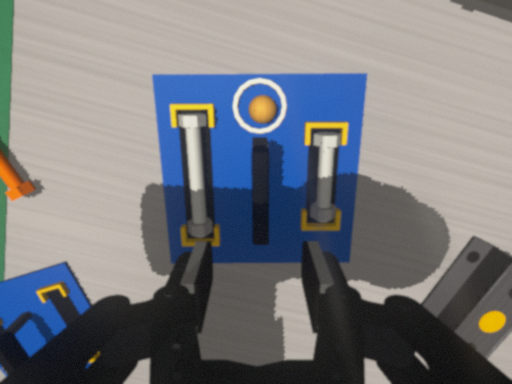

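Both bolts lie in their rows, long at (197,175) and short at (324,178). The ball is at (263,109) and the handle at (261,190). Next I'll grasp the handle.

{"method": "drive_tool", "body": {"linear": [[0.01,-0.015,-0.3],[0.01,-0.015,-0.6],[0.01,-0.015,-0.8],[0.01,-0.015,-0.9],[0.01,-0.015,-0.9]], "turn": [[0,0,0],[0,0,0],[0,0,0],[0,0,0],[0,0,0]], "hand": [0,0,0,0,0]}}

```text
clock: 17.67
tool_pos: [0.5504, -0.0342, 0.067]
eef_rot: [0.991, 0.133, -0.002, 0.0]
force: [-0.5, 0.4, 0.3]
width: 0.5
finger_force: 0.0
```

{"method": "drive_tool", "body": {"linear": [[0,0,-0.1],[0,0,-0.18],[0,0,-0.18],[0,0,-0.18]], "turn": [[0,0,0],[0,0,0],[0,0,0],[0,0,0]], "hand": [0,0,0,0]}}

```text
clock: 18.0
tool_pos: [0.552, -0.034, 0.0515]
eef_rot: [0.991, 0.133, 0.0, 0.0]
force: [0.4, 0.2, -0.6]
width: 0.496
finger_force: 0.0
```

{"method": "drive_tool", "body": {"linear": [[0,0,0],[0,0,0],[0,0,0],[0,0,0],[0,0,0],[0,0,0]], "turn": [[0,0,0],[0,0,0],[0,0,0],[0,0,0],[0,0,0],[0,0,0]], "hand": [0.5,0.5,0.6,0.6,0.65,0.65], "force": 20}}

```text
clock: 18.5
tool_pos: [0.5519, -0.0341, 0.0514]
eef_rot: [0.991, 0.133, 0.0, 0.0]
force: [0.9, -0.3, -0.3]
width: 0.174
finger_force: 0.0
```

Close gently, then firm up the grip and lift slowly.

{"method": "drive_tool", "body": {"linear": [[0,0,0],[0,0,0],[0,0,0],[0,0,0],[0,0,0],[0,0,0]], "turn": [[0,0,0],[0,0,0],[0,0,0],[0,0,0],[0,0,0],[0,0,0]], "hand": [0.72,0.8,1,1,1,1], "force": 20}}

```text
clock: 19.0
tool_pos: [0.5521, -0.0343, 0.0514]
eef_rot: [0.991, 0.133, 0.0, 0.0]
force: [0.5, -2.2, 1.1]
width: 0.137
finger_force: 20.3
```

{"method": "drive_tool", "body": {"linear": [[0,0,0],[0,0,0],[0,0,0],[0,0,0]], "turn": [[0,0,0],[0,0,0],[0,0,0],[0,0,0]], "hand": [1,1,1,1], "force": 80}}

```text
clock: 19.33
tool_pos: [0.5521, -0.0341, 0.0516]
eef_rot: [0.991, 0.133, 0.0, 0.0]
force: [0.2, -3.3, 4.5]
width: 0.124
finger_force: 79.2
```

{"method": "drive_tool", "body": {"linear": [[0,0,0.01],[0,0,0.03],[0,0,0.06],[0,0,0.09],[0,0,0.12],[0,0,0.14],[0,0,0.15],[0,0,0.15]], "turn": [[0,0,0],[0,0,0],[0,0,0],[0,0,0],[0,0,0],[0,0,0],[0,0,0],[0,0,0]], "hand": [1,1,1,1,1,1,1,1]}}

```text
clock: 20.0
tool_pos: [0.552, -0.034, 0.0666]
eef_rot: [0.991, 0.133, 0.0, -0.0]
force: [0.2, 0.1, -7.1]
width: 0.127
finger_force: 77.9
```

```bash
cat > chk.py <<'E'
from h import *
import sys
h=float(sys.argv[1]); s=tcp(); c=capture("wrist"); save(c,sys.argv[2])
cc=capture("side")
for n,z in (("short_bolt",.0145),("long_bolt",.0145)):
  for r in silhouettes("wrist",n)[:2]: print(n,round(r["p"],2),np.round(r["extent"]),rect(c,r["region"],h+z))
for n,z in(("ball_center",.016),("pocket",.016)):
  for r in place_of("wrist",n)[:1]: print(n,round(r["p"],2),r["location"],pix2w(c,r["location"][::-1],h+z).round(4))
hsv=cv2.cvtColor(c["pixels"],cv2.COLOR_RGB2HSV)
m=cv2.inRange(hsv,(102,110,40),(122,255,255)); k,l,st,_=cv2.connectedComponentsWithStats(m); i=1+st[1:,4].argmax(); print("blue",st[i],rect(c,l==i,h+.005))
E
python3 chk.py .015 w7
```

```text
20.0 [ 0.552  -0.034   0.0666] yaw 15.25 z [ 0.  0. -1.] F [ 0.2  0.1 -7.1] 0.127 77.85362362861633
short_bolt 0.95 [334. 167.  50. 132.] (array([ 0.5677, -0.0861]), 78, 23, 15.6)
long_bolt 0.89 [124. 134.  57. 163.] (array([0.5464, 0.0213]), 93, 22, 14.9)
ball_center 0.88 [130.2, 264.0] [ 0.6089 -0.0219  0.031 ]
blue [   82    73   350   241 40729] (array([ 0.5654, -0.0298]), 171, 140, -74.8)
```

View pics/w7.png

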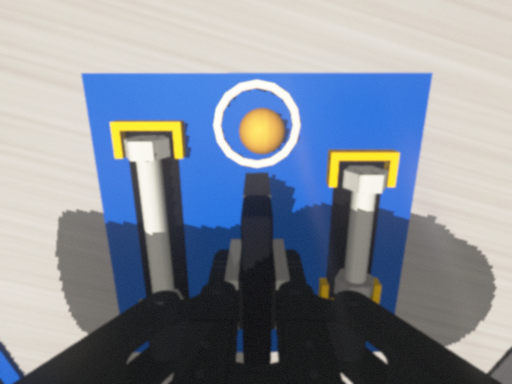

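The tray is off the shelf and level, the ball is centred at (264,130) in its ring, and both bolts are in their rows. I'll lift gently, then carry.

{"method": "drive_tool", "body": {"linear": [[0,0,0.03],[0,0,0.08],[0,0,0.15],[0,0,0.23],[0,0,0.32],[0,0,0.42],[0,0,0.52],[0,0,0.6]], "turn": [[0,0,0],[0,0,0],[0,0,0],[0,0,0],[0,0,0],[0,0,0],[0,0,0],[0,0,0]], "hand": [1,1,1,1,1,1,1,1]}}

```text
clock: 20.97
tool_pos: [0.5523, -0.0341, 0.1281]
eef_rot: [0.991, 0.133, 0.001, 0.0]
force: [0.7, 0.5, -5.6]
width: 0.124
finger_force: 77.9
```

{"method": "drive_tool", "body": {"linear": [[0,0,0.08],[0,0,0.17],[0,0,0.26],[0,0,0.35],[0,0,0.43],[0,0,0.5],[0,0,0.54],[0,0,0.55]], "turn": [[0,0,0],[0,0,0],[0,0,0],[0,0,0],[0,0,0],[0,0,0],[0,0,0],[0,0,0]], "hand": [1,1,1,1,1,1,1,1]}}

```text
clock: 21.63
tool_pos: [0.5523, -0.034, 0.1822]
eef_rot: [0.991, 0.133, 0.001, 0.0]
force: [-0.4, -0.0, -5.8]
width: 0.127
finger_force: 77.9
```

{"method": "drive_tool", "body": {"linear": [[-0.005,-0.02,0],[-0.015,-0.05,0],[-0.03,-0.1,0],[-0.05,-0.17,0],[-0.075,-0.25,0],[-0.1,-0.34,0],[-0.125,-0.43,0],[-0.15,-0.52,0]], "turn": [[0,0,0],[0,0,0],[0,0,0],[0,0,0],[0,0,0],[0,0,0],[0,0,0],[0,0,0]], "hand": [1,1,1,1,1,1,1,1]}}

```text
clock: 22.3
tool_pos: [0.5365, -0.0873, 0.1813]
eef_rot: [0.991, 0.133, -0.0, 0.0]
force: [0.3, -0.6, -4.3]
width: 0.127
finger_force: 77.9
```

{"method": "drive_tool", "body": {"linear": [[-0.026,-0.09,0],[-0.052,-0.18,0],[-0.078,-0.27,0],[-0.104,-0.36,0],[-0.13,-0.45,0],[-0.156,-0.54,0],[-0.182,-0.63,0],[-0.21,-0.72,0]], "turn": [[0,0,0],[0,0,0],[0,0,0],[0,0,0],[0,0,0],[0,0,0],[0,0,0],[0,0,0]], "hand": [1,1,1,1,1,1,1,1]}}

```text
clock: 22.97
tool_pos: [0.5156, -0.159, 0.1813]
eef_rot: [0.991, 0.133, -0.0, 0.0]
force: [-0.6, -0.5, -5.3]
width: 0.128
finger_force: 77.9
```

{"method": "drive_tool", "body": {"linear": [[-0.026,-0.09,0],[-0.052,-0.18,0],[-0.078,-0.27,0],[-0.104,-0.36,0],[-0.13,-0.45,0],[-0.156,-0.54,0],[-0.182,-0.62,0],[-0.2,-0.68,0]], "turn": [[0,0,0],[0,0,0],[0,0,0],[0,0,0],[0,0,0],[0,0,0],[0,0,0],[0,0,0]], "hand": [1,1,1,1,1,1,1,1]}}

```text
clock: 23.63
tool_pos: [0.4955, -0.2271, 0.1812]
eef_rot: [0.991, 0.133, -0.0, 0.0]
force: [-0.6, 0.0, -5.1]
width: 0.129
finger_force: 77.9
```

{"method": "drive_tool", "body": {"linear": [[-0.02,-0.07,0],[-0.04,-0.14,0],[-0.06,-0.21,0],[-0.08,-0.28,0],[-0.1,-0.34,0],[-0.12,-0.39,0],[-0.13,-0.425,0],[-0.135,-0.44,0]], "turn": [[0,0,0],[0,0,0],[0,0,0],[0,0,0],[0,0,0],[0,0,0],[0,0,0],[0,0,0]], "hand": [1,1,1,1,1,1,1,1]}}

```text
clock: 24.3
tool_pos: [0.4822, -0.2706, 0.1812]
eef_rot: [0.991, 0.132, -0.0, 0.0]
force: [0.1, -1.0, -4.4]
width: 0.127
finger_force: 78.0
```

{"method": "drive_tool", "body": {"linear": [[-0.002,-0.005,0],[-0.01,-0.01,0],[-0.015,-0.01,0],[-0.015,-0.01,0],[-0.015,-0.01,0],[-0.015,-0.01,0],[-0.015,-0.01,0],[-0.015,-0.01,0]], "turn": [[0,0,0],[0,0,0],[0,0,0],[0,0,0],[0,0,0],[0,0,0],[0,0,0],[0,0,0]], "hand": [1,1,1,1,1,1,1,1]}}

```text
clock: 24.97
tool_pos: [0.4809, -0.271, 0.1813]
eef_rot: [0.991, 0.133, 0.0, 0.0]
force: [0.5, -0.4, -5.2]
width: 0.129
finger_force: 78.0
```

```bash
python3 chk.py .13 w8
```

```text
24.97 [ 0.4809 -0.271   0.1813] yaw 15.26 z [ 0. -0. -1.] F [ 0.5 -0.4 -5.2] 0.129 77.96143054962158
short_bolt 0.65 [334. 166.  50. 133.] (array([ 0.4971, -0.3228]), 77, 22, 15.2)
long_bolt 0.91 [125. 134.  54. 159.] (array([ 0.4765, -0.2155]), 91, 21, 14.4)
ball_center 0.76 [129.6, 261.3] [ 0.5378 -0.2575  0.146 ]
pocket 0.51 [348.0, 270.7] [ 0.4131 -0.2978  0.146 ]
blue [   83    74   348   239 39929] (array([ 0.4947, -0.2672]), 170, 139, -74.8)
```

View pics/w8.png

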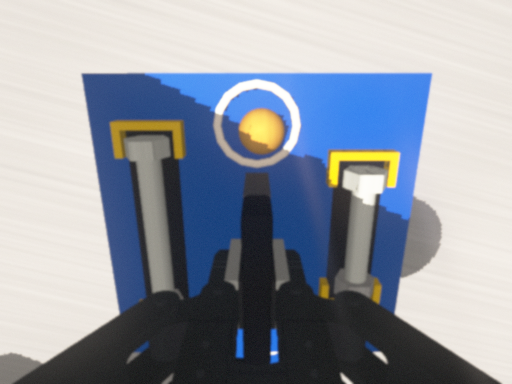

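The tray is over the bracket, level, still and about 10 cm above its top. The ball is at (261,130) in its ring and both bolts are in their rows. Handing in.

```bash
python3 -c "
from rig import *
print(job_done())"
```

```text
the job is handed in; nothing more can be done
None
```

I handed the job in at about 25 s with both bolts in their rows, the ball in its pocket, and the tray held still and level, about 6 mm off the bracket's centre and 10 cm above its top; the hand-in returned no verdict.

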